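# Index the jukebox platter and lock it with the carriage

## Robot

A 7-joint arm with a two-finger parallel gripper is mounted at the origin on the work surface. World frame = base frame: x ahead of the robot, y to its left, z up, the work surface at z = 0. Lengths are in m, angles in rad, forces in N, time in s.
With the tool pointing down it reaches from about 0.425 to 0.95 m from the base axis. Payload 4.7 kg.
Tool frame: the origin (TCP) lies between the finger pads; the fingertips stand 8 mm ahead of it and the grasp point (between the pads) lies 11 mm behind it (env.nose_length is the distance from the TCP to the fingertips, in m); z points along the fingers, y is the line along which they close (so a half turn about z gives the same grasp; the last joint's range is limited). The gripper opens to 87 mm and grips with 3 to 60 N. Pads are 19 mm wide; open, the fingers measure 117 mm over their backs; the gripper's body (75 mm by 190 mm) begins 51 mm behind the grasp point.
Start: joints at [-1.37, 0.469, -0.049, 1.532, 0.024, 1.141, -0.082], TCP at [0.154, 0.657, 0.231] pointing down, gripper open.
Joint ranges: [-2.59, 2.59], [-0.33, 1.99], [-1.39, 1.29], [0.1, 2.45], [-1.04, 4.18], [0.21, 1.99], [-2.66, 2.66]. Speed limits (rad/s): [2.57, 2.57, 3.14, 3.14, 3.14, 3.14, 3.14].

## Interface

Orientations are given as a unit quaternion [x, y, z, w].
In Python, from bench import env gives the robot as it stands.
- The arm moves only by the tool carry_out, never from a script. Its argument "series" is a list of rows, each a list of 4 numbers: the shift along the world's x, y, z in m, then the turn about the world's z in degrees. A call has 1 to 10 rows; each row shifts and turns the commanded pose from where the row before left it; what a row does not reach is not made up. A row lasts 1/8 s, in which the tool goes at most 62.5 mm and 10.7 degrees, less where a joint would pass 70% of its speed; a pose out of reach is approached as far as the arm can. A call is refused whole if a number of a shift passes 0.0625 or a number of a turn 10.7, either way. A call with a gripper value outside its range is refused whole. "claw" is the opening, from -1 (shut) to 1 (fully open), set as the call begins (left out, the last holds). The fingers move at their own pace and stop on an object; "force" is the grip in N (left out, the last holds). Time passes only in rows, so rows that do not move let the fingers close. It gives the time, the measured TCP pose, the force, the opening and the grip force at its end, in the units of the state.
- env.observe(): the state, without advancing time (a new reading comes with each control period).
- env.get_image(name): name is "scene" or "side" or "wrist"; returns the picture (480x640x3 uint8, red, green, blue); there is no depth.
- env.camera_model(name): a dict with "fx", "fy", "cx", "cy" (pixels), "rvec" (rotation vector, rad) and "tvec" (3), from world to camera coordinates, as OpenCV has them. Camera axes: x right, y down, z forward; pixel columns grow to the right and rows downward; lengths in m; the calibration is good to about 2 mm. A picture is of the moment at which its call begins: read the wrist's pose just before it. camera_model takes no time and is no camera call; for the wrist camera it gives the pose at the moment of the call.
- env.finish_job(): hands the job in; it is judged then, once.
The state is a dict: "clock": time; "joints": joint angles; "dq": joint speeds; "joint_torque": joint torques, N m; "eef_pos": TCP position; "tool_rot": TCP orientation; "force": force on the tool from outside, world axes, zero at the start; "ft_torque": the same for the moment, N m; "width": opening from 0.0 (shut) to 1.0 (fully open); "gripper_force": force on a finger pad.
Only numpy, scipy, OpenCV 4.12 (cv2) and the standard library are available. Lean on these libraries where they do the work, as an engineer would, in place of code of your own. Each camera call takes 0.05 s, during which the arm holds its last target. There are 200 camera calls.

## Task

Turn the platter anticlockwise by its white handle, one or two clicks as needed, until it rests in the detent where the red fork faces the carriage's brass tongue. Then slide the steel carriage fully home along its rail so that the tongue locks between the fork's cheeks, and let go. Leave the other things on the bench where they are.

Things in the scene. Friction and masses are not known exactly. Their poses are not given: they have to be found in the camera images.
- indexer: Green steel base plate, 200 (x) x 400 (y) x 12 mm thick, screwed to the bench; it carries the platter and the chrome slide rail. Origin: centre of its underside, on the bench. Its y axis runs along the rail from the carriage towards the platter; z is up. Platter axle at (0, 100) mm, rail along x = 0 on the -y half.
- axle (a point): Point on the platter's vertical turning axis, at the height of the platter's top (32 mm above the bench). Fixed to the base plate.
- platter (a joint): Angle (rad) of the platter: chrome disc 180 mm across with black mat, black central clamp (52 mm across, 18 mm high), handle and red fork. Grows anticlockwise seen from above. Spring detents (clicks) at -1.396, -0.698, 0, +0.698; at 0 the fork faces the carriage. It starts in one of the two negative ones; leaving a detent takes about 4 N at the handle.
- handle (a point): Grip point of the platter's handle, 75 mm above the bench and 65 mm from the axle. The handle is an upright round white knob, 26 mm across, from 48 to 94 mm above the bench, on a thin chrome neck standing on the platter, diametrically across from the fork.
- fork (a point): Middle of the gap of the red fork on the platter, 67 mm from the axle, 45 mm above the bench. Two upright red cheeks, each 12 mm thick, 30 mm long (radially), 30 mm high (32 to 62 mm above the bench), with a 26 mm gap between them that points outward.
- carriage (a joint): Travel (m) of the steel carriage along the rail towards the platter: 0 at the far end, 0.070 at the stop, fully home. It starts between 0 and 0.025. It slides stiffly (about 2 N) and stays where it is left.
- carriage_grip (a point): Grip point of the carriage's yellow fin, 84 mm above the bench. The fin is upright, 16 mm thick (base plate's x), 44 mm long (base plate's y), from 58 to 100 mm above the bench, on top of the steel carriage block (60 x 60 mm, top 58 mm above the bench).
- tongue_tip (a point): Tip of the carriage's brass tongue, 45 mm above the bench: a bar 14 mm wide, 10 mm high, reaching 60 mm from the carriage towards the platter, passing above the platter's top. With the carriage home and the fork facing it, the tip lies between the cheeks.
- amber_lens: Bystander: loose amber plastic lens strip, 150 (x) x 44 x 17 mm, lying on the bench beyond the base plate. Origin: centre of underside.
- relay_can: Bystander: loose silver relay can, 50 mm across, 72 mm high, standing beyond the base plate. Origin: centre of underside.
- coin_tray: Bystander: loose copper coin tray, 130 x 100 x 30 mm, on the bench. Origin: centre of underside.
- record: Bystander: loose black record, 175 mm across, 3 mm thick, flat on the bench. Origin: centre of underside.
- record_clamp: Bystander: loose black bakelite record clamp, 72 mm across, 45 mm high, on the bench. Origin: centre of underside.
- polish_jar: Bystander: loose jar, 64 mm across, 80 mm high, on the bench. Origin: centre of underside.

How it is judged:
By the outcome, as a careful person would: the job done as asked, in the order asked, and still so for the second after the job is handed in, with the robot touching nothing.
It also fails if it takes over 48 s, if anything falls off the work surface, if the arm or the gripper's body presses on something with over 40 N, if the wrist force passes 120 N, or if a joint passes its speed limit or range.

## Working session

There is one attempt and no reset: what is moved stays moved. The work goes in short steps, Python scripts to look and compute and a tool call to move; the robot and the scene stay as the last step left them, time stands still between calls to the robot, and variables do not carry over. Pictures are saved under pics/ and viewed, at most 10 in all, crops included, and the job is handed in when it is done.

Besides the shell and the picture viewer there is one more tool, called after "Request:" in YAML: its name, and indented under it one key for each argument. carry_out: Moves the arm, as the interface text tells. Its arguments: {"type":"object","properties":{"series":{"type":"array"},"claw":{"type":"number"},"force":{"type":"number"}},"required":["series"]}

```bash
mkdir -p pics; python3 - <<'E'
from bench import env
import cv2
s=env.observe();print(s['clock'],s['eef_pos'],s['tool_rot'],s['width'])
for n in ("scene","side"):
    cv2.imwrite(f"pics/{n}0.png",env.get_image(n)[:,:,::-1])
    m=env.camera_model(n);print(n,m)
E
```

```text
0.0 [0.15360772 0.65669139 0.22951183] [ 1.14623357e-01  9.93408551e-01 -9.65354213e-04 -6.73838445e-05] 0.9974419498695031
scene {'fx': 483.3929314046638, 'fy': 483.3929314046638, 'cx': 306.7210315382988, 'cy': 232.19838477090244, 'rvec': array([ 1.49987331,  2.14811729, -0.82908657]), 'tvec': array([ 0.20762616, -0.35088604,  1.68670874])}
side {'fx': 439.1056344822947, 'fy': 439.1056344822947, 'cx': 314.0808666068557, 'cy': 243.1048743393118, 'rvec': array([ 2.122753  , -0.41781944,  0.19835351]), 'tvec': array([-0.54045259,  0.19742329,  0.91741181])}
```

View pics/scene0.png

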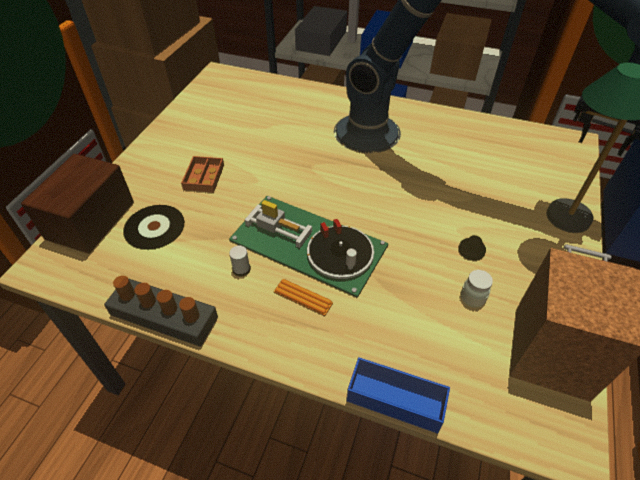

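View pics/side0.png

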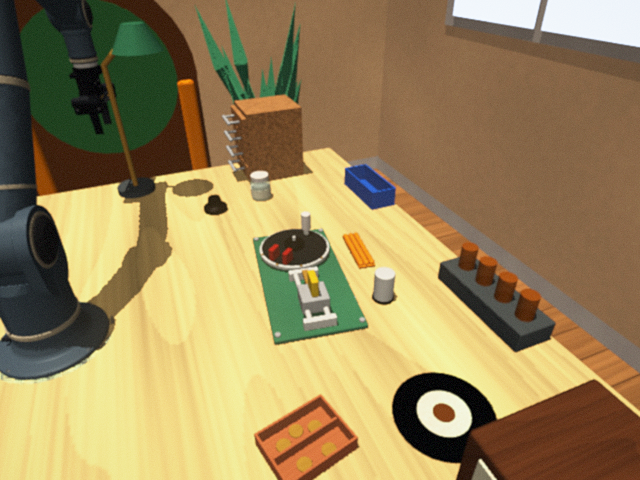

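The scene view shows the plate at about (231–387, 198–291), with the platter at (340,250), handle at (351,258) and fork at (330,228). I'll zoom in for accurate pixels.

```bash
python3 - <<'E'
import cv2,numpy as np
a=cv2.imread("pics/scene0.png")[190:300,225:395];b=cv2.imread("pics/side0.png")[205:345,245:375]
a=cv2.resize(a,None,fx=4.7,fy=4.7,interpolation=cv2.INTER_CUBIC);cv2.imwrite("pics/a.png",a)
b=cv2.resize(b,None,fx=4.2,fy=4.2,interpolation=cv2.INTER_CUBIC);cv2.imwrite("pics/b.png",b)
E
```

```text
(no output)
```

View pics/a.png

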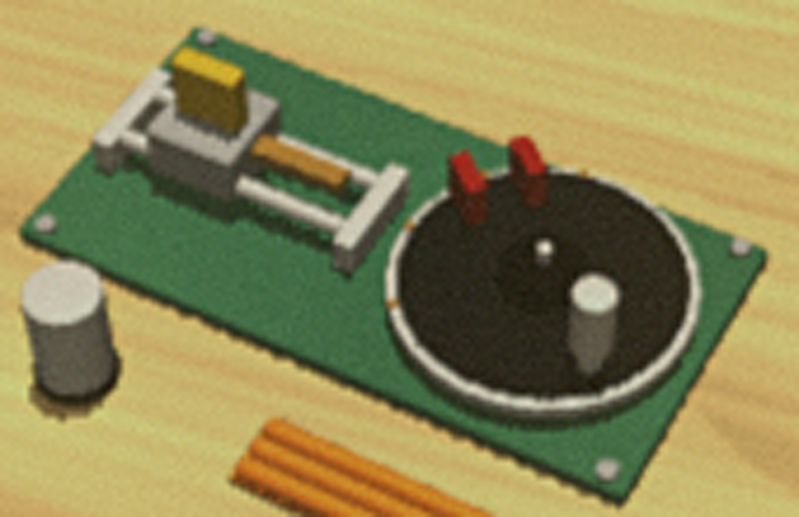

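View pics/b.png

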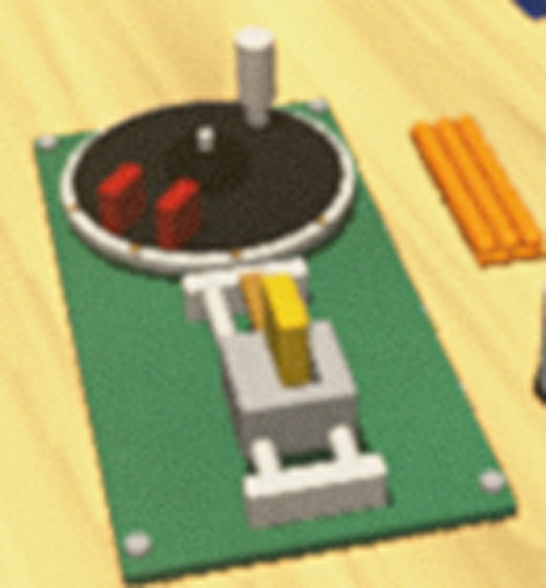

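The crops show plate corners (scene crop: 197,28 / 22,235 / 766,252 / 622,497; side crop: 36,137 / 325,100 / 515,505 / 127,575), the handle top (597,290 / 256,38) and the fin top (209,67 / 286,300). Next I'll fit the pose.

```bash
cat > fit.py <<'E'
import cv2,numpy as np
from scipy.optimize import least_squares
from bench import env
M={n:env.camera_model(n) for n in("scene","side")}
def proj(n,P):
    m=M[n];K=np.array([[m['fx'],0,m['cx']],[0,m['fy'],m['cy']],[0,0,1]])
    return cv2.projectPoints(np.asarray(P,float),m['rvec'],m['tvec'],K,None)[0][:,0]
U={"scene":np.array([[197,28],[22,235],[766,252],[622,492],[597,290],[209,67]])/4.7+[225,190],
"side":np.array([[127,575],[515,505],[36,137],[325,100],[256,38],[286,303]])/4.2+[245,205]}
def pts(p):
    x,y,t,a,c=p
    L=np.array([[-.1,-.2,.012],[.1,-.2,.012],[-.1,.2,.012],[.1,.2,.012],[-.065*np.sin(a),.1+.065*np.cos(a),.094],[0,c,.1]])
    R=np.array([[np.cos(t),-np.sin(t)],[np.sin(t),np.cos(t)]])
    L[:,:2]=L[:,:2]@R.T+[x,y];return L
f=lambda p:np.concatenate([(proj(n,pts(p))-U[n]).ravel() for n in U])
r=min((least_squares(f,[.6,0,t,-.7,-.1],loss='soft_l1') for t in(0,1.5,3,-1.5)),key=lambda r:r.cost)
if __name__=="__main__":
    print(r.x.round(4),r.cost);print(f(r.x).reshape(-1,2).round(1).tolist())
    x,y,t,a,c=r.x;R=np.array([[np.cos(t),-np.sin(t)],[np.sin(t),np.cos(t)]])
    g=lambda u:(R@u+[x,y]).round(4)
    print("axle",g([0,.1]),"fin",g([0,c]))
    for k in(-1.396,-.698,0,.698):print(k,g([-.065*np.sin(k),.1+.065*np.cos(k)]))
    m=env.camera_model("wrist")
E
python3 fit.py
```

```text
[ 0.5464 -0.0152 -0.1527 -0.6838 -0.1194] 11.901963275238126
[[-1.0, -1.5], [-2.1, -1.7], [0.2, -1.3], [-0.2, 0.8], [-0.8, 0.0], [-0.9, -0.8], [-1.1, -0.9], [1.4, -1.3], [-1.2, -1.0], [0.6, -1.8], [-0.5, -1.2], [-0.1, -2.3]]
axle [0.5616 0.0836] fin [ 0.5282 -0.1332]
-1.396 [0.6266 0.0851]
-0.698 [0.6105 0.1265]
0 [0.5715 0.1479]
0.698 [0.5279 0.1392]
```

Request:
carry_out:
  series:
    - [0.0326,-0.038,0,-9]
    - [0.0326,-0.038,0,-9]
    - [0.0326,-0.038,0,-9]
    - [0.0326,-0.038,0,-9]
    - [0.0326,-0.038,0,-9]
    - [0.0326,-0.038,0,-9]
    - [0.0326,-0.038,0,-9]
    - [0.0326,-0.038,0,-9]
    - [0.0326,-0.038,0,-9]
    - [0.0326,-0.038,0,-9]
  claw: 1

```text
clock: 1.35
eef_pos: [0.4803, 0.2759, 0.2304]
tool_rot: [0.785, 0.619, -0.0, -0.0]
force: [0.7, -0.4, 0.3]
width: 1.002
gripper_force: 0.0
```

Request:
carry_out:
  series:
    - [0.0326,-0.038,0,-9]
    - [0.0326,-0.038,0,-9]
    - [0.0326,-0.038,0,-9]
    - [0.0326,-0.038,0,-9]
    - [0,0,0,0]
    - [0,0,0,0]

```text
clock: 2.1
eef_pos: [0.6095, 0.1259, 0.2299]
tool_rot: [0.937, 0.349, -0.001, -0.0]
force: [-0.6, 0.7, 0.3]
width: 0.995
gripper_force: 0.0
```

```bash
python3 - <<'E'
from bench import env
import cv2,numpy as np
import fit
s=env.observe();print(s['clock'],s['eef_pos'],s['tool_rot'],s['joints'].round(2) if hasattr(s['joints'],'round') else s['joints'])
m=env.camera_model("wrist");fit.M['wrist']=m
im=env.get_image("wrist")[:,:,::-1].copy()
np.save("w0.npy",np.r_[m['rvec'],m['tvec'],m['fx'],m['fy'],m['cx'],m['cy']])
P=fit.pts(fit.r.x);u=fit.proj('wrist',P);print(u.round(1).tolist())
for p in u:
    if abs(p).max()<2000: cv2.drawMarker(im,tuple(int(v) for v in p),(255,0,255),0,14,1)
cv2.imwrite("pics/w0.png",im)
E
```

```text
2.1 [0.60952155 0.1258809  0.22993915] [ 9.37003360e-01  3.49319597e-01 -6.13016968e-04 -3.82289720e-04] [-0.71  0.43  0.6   1.69 -0.27  1.11 -0.89]
[[419.7, 469.5], [553.0, 386.6], [198.8, 249.6], [341.4, 124.2], [328.0, 220.6], [474.2, 450.8]]
```

View pics/w0.png

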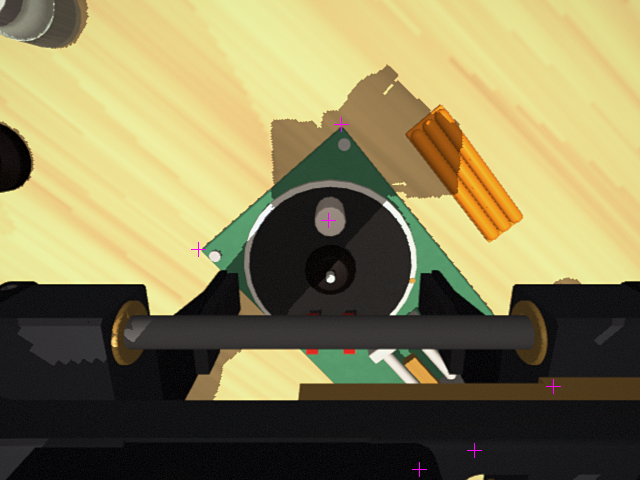

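The wrist view matches the fit: the knob top is at (330,221) against a predicted (328,221). I'll descend and grasp.

Request:
carry_out:
  series:
    - [0.0004,0.0004,-0.04,0]
    - [0.0004,0.0004,-0.04,0]
    - [0,0,-0.04,0]
    - [0,0,-0.03,0]
    - [0,0,-0.016,0]
    - [0,0,0,0]

```text
clock: 2.9
eef_pos: [0.6101, 0.127, 0.0639]
tool_rot: [0.937, 0.35, -0.001, -0.0]
force: [-1.0, 0.3, 0.6]
width: 1.003
gripper_force: 0.0
```

Request:
carry_out:
  series:
    - [0,0,0,0]
    - [0,0,0,0]
    - [0,0,0,0]
    - [0,0,0,0]
    - [0,0,0,0]
    - [0,0,0,0]
  claw: -1
  force: 15

```text
clock: 3.65
eef_pos: [0.6109, 0.1261, 0.0645]
tool_rot: [0.937, 0.349, -0.0, 0.0]
force: [-0.5, -0.0, 0.6]
width: 0.405
gripper_force: 0.0
```

Request:
carry_out:
  series:
    - [0,0,0,0]
    - [0,0,0,0]
    - [0,0,0,0]
    - [0,0,0,0]

```text
clock: 4.15
eef_pos: [0.6108, 0.1262, 0.0645]
tool_rot: [0.937, 0.349, -0.0, -0.0]
force: [-0.7, 0.8, 0.8]
width: 0.292
gripper_force: 15.0
```

Request:
carry_out:
  series:
    - [-0.0039,0.0041,0,5]
    - [-0.0043,0.0037,0,5]
    - [-0.0046,0.0034,0,5]
    - [-0.0049,0.0029,0,5]
    - [-0.0051,0.0025,0,5]
    - [-0.0053,0.0021,0,5]
    - [-0.0054,0.0016,0,5]
    - [-0.0056,0.0011,0,5]
    - [0,0,0,0]
    - [0,0,0,0]

```text
clock: 5.4
eef_pos: [0.5719, 0.1476, 0.0645]
tool_rot: [0.762, 0.648, 0.0, -0.0]
force: [-0.4, 0.8, -1.0]
width: 0.291
gripper_force: 15.0
```

Request:
carry_out:
  series:
    - [0,0,0,0]
    - [0,0,0,0]
    - [0,0,0,0]
    - [0,0,0,0]
    - [0,0,0.03,0]
    - [0,0,0.04,0]
    - [0,0,0.04,0]
    - [0,0,0.026,0]
  claw: 1

```text
clock: 6.4
eef_pos: [0.5725, 0.1475, 0.2028]
tool_rot: [0.761, 0.648, 0.001, 0.0]
force: [0.4, -0.8, 0.1]
width: 0.988
gripper_force: 0.0
```

Request:
carry_out:
  series:
    - [-0.005,-0.045,0,0]
    - [-0.005,-0.045,0,0]
    - [-0.005,-0.045,0,0]
    - [-0.005,-0.045,0,0]
    - [-0.005,-0.04,0,0]
    - [-0.005,-0.03,0,0]
    - [-0.005,-0.015,0,0]
    - [0,0,0,0]
    - [0,0,0,0]

```text
clock: 7.52
eef_pos: [0.5372, -0.1158, 0.2005]
tool_rot: [0.761, 0.649, 0.0, -0.0]
force: [0.4, 0.3, -0.3]
width: 1.0
gripper_force: 0.0
```

```bash
python3 - <<'E'
from bench import env
import cv2,numpy as np
import fit
s=env.observe();print(s['clock'],s['eef_pos'],s['tool_rot'])
fit.M['wrist']=env.camera_model("wrist")
im=env.get_image("wrist")[:,:,::-1].copy()
p=fit.r.x.copy();p[3]=0
for q in fit.proj('wrist',fit.pts(p)): 
    print(q.round(1))
    if abs(q).max()<2000: cv2.drawMarker(im,tuple(int(v) for v in q),(255,0,255),0,14,1)
sc=env.get_image("scene")[:,:,::-1];sd=env.get_image("side")[:,:,::-1]
a=cv2.resize(sc[190:300,225:395],(400,260),interpolation=2)
b=cv2.resize(sd[205:345,245:375],(241,260),interpolation=2)
out=np.zeros((600,800,3),np.uint8);w=cv2.resize(im,(453,340));out[:340,:453]=w;out[340:,:400]=a;out[340:,400:641]=b
cv2.imwrite("pics/c.png",out)
E
```

```text
7.525 [ 0.53718189 -0.11577371  0.20045918] [ 7.60607723e-01  6.49211576e-01  3.25426007e-04 -3.38963522e-04]
[227.4 302.7]
[420.6 301.8]
[ 181.7 -194. ]
[ 456.  -196.3]
[ 315.4 -239.5]
[321.2 258.8]
```

View pics/c.png

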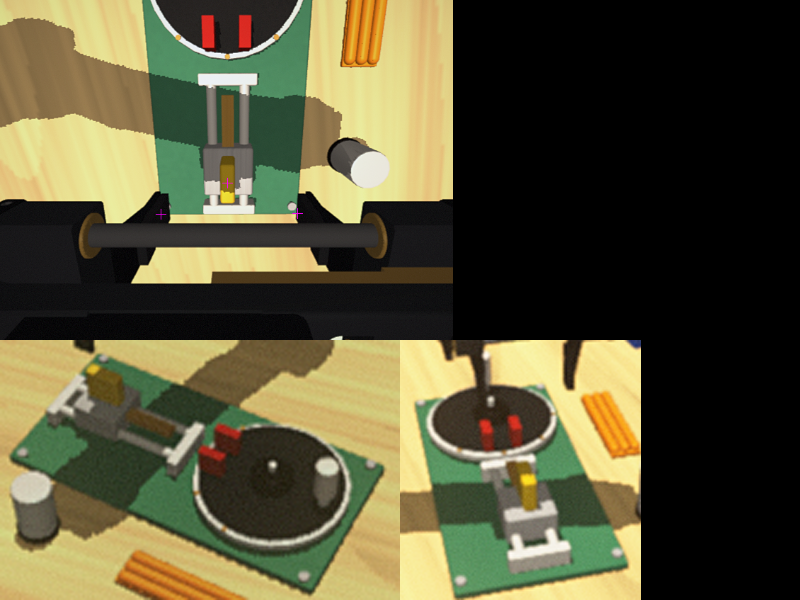

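The fork is in the 0 detent: in the wrist view its gap at (227,30) lines up with the tongue at (228,115). The fin is at (227,183), as predicted, so I'll grasp it.

Request:
carry_out:
  series:
    - [-0.0045,-0.008,0,0]
    - [-0.0045,-0.0085,0,0]
    - [0,0,-0.04,0]
    - [0,0,-0.04,0]
    - [0,0,-0.03,0]
    - [0,0,-0.017,0]
    - [0,0,0,0]

```text
clock: 8.55
eef_pos: [0.5271, -0.1344, 0.0729]
tool_rot: [0.762, 0.648, -0.001, -0.001]
force: [-0.3, 0.5, -0.8]
width: 0.999
gripper_force: 0.0
```

Request:
carry_out:
  series:
    - [0,0,0,0]
    - [0,0,0,0]
    - [0,0,0,0]
    - [0,0,0,0]
    - [0,0,0,0]
    - [0,0,0,0]
    - [0,0,0,0]
    - [0,0,0,0]
    - [0,0,0,0]
    - [0,0,0,0]
  claw: -1
  force: 20

```text
clock: 9.8
eef_pos: [0.5283, -0.1341, 0.0736]
tool_rot: [0.761, 0.649, 0.0, 0.001]
force: [2.3, -0.4, -2.8]
width: 0.182
gripper_force: 20.0
```

Request:
carry_out:
  series:
    - [0.0014,0.0089,0,0]
    - [0.0014,0.0089,0,0]
    - [0.0014,0.0089,0,0]
    - [0.0014,0.0089,0,0]
    - [0.0013,0.0089,0,0]
    - [0,0,0,0]

```text
clock: 10.55
eef_pos: [0.5355, -0.0873, 0.0736]
tool_rot: [0.761, 0.649, 0.001, -0.0]
force: [4.9, 1.6, -5.1]
width: 0.184
gripper_force: 20.0
```

Request:
carry_out:
  series:
    - [0.0005,0.003,0,0]
    - [0.0005,0.003,0,0]
    - [0.0005,0.003,0,0]
    - [0,0,0,0]

```text
clock: 11.05
eef_pos: [0.5366, -0.0804, 0.0736]
tool_rot: [0.761, 0.648, 0.0, 0.0]
force: [4.7, -1.0, -5.7]
width: 0.183
gripper_force: 20.0
```

Request:
carry_out:
  series:
    - [0.0005,0.003,0,0]
    - [0.0005,0.003,0,0]
    - [0,0,0,0]

```text
clock: 11.42
eef_pos: [0.5375, -0.0745, 0.0736]
tool_rot: [0.761, 0.648, 0.0, 0.0]
force: [5.1, -1.0, -5.9]
width: 0.184
gripper_force: 20.0
```

Request:
carry_out:
  series:
    - [0.0004,0.003,0,0]
    - [0.0004,0.003,0,0]
    - [0,0,0,0]

```text
clock: 11.8
eef_pos: [0.5382, -0.0697, 0.0736]
tool_rot: [0.762, 0.648, -0.0, 0.001]
force: [4.9, -3.8, -5.7]
width: 0.184
gripper_force: 20.0
```

Request:
carry_out:
  series:
    - [0.0004,0.002,0,0]
    - [0.0003,0.002,0,0]
    - [0,0,0,0]

```text
clock: 12.18
eef_pos: [0.5382, -0.0696, 0.0736]
tool_rot: [0.762, 0.647, -0.002, 0.002]
force: [4.2, -12.2, -5.9]
width: 0.18
gripper_force: 20.0
```

Request:
carry_out:
  series:
    - [0.0003,0.002,0,0]
    - [0,0,0,0]

```text
clock: 12.42
eef_pos: [0.5382, -0.0695, 0.0736]
tool_rot: [0.763, 0.647, -0.002, 0.003]
force: [2.0, -14.6, -6.5]
width: 0.184
gripper_force: 20.0
```

Request:
carry_out:
  series:
    - [0,0,0,0]
    - [0,0,0,0]
    - [0,0,0,0]
    - [0,0,0,0]
    - [0,0,0,0]
    - [0,0,0.03,0]
    - [0,0,0.04,0]
    - [0,0,0.04,0]
    - [0,-0.05,0.04,0]
    - [0,-0.05,0,0]
  claw: 1

```text
clock: 13.68
eef_pos: [0.5412, -0.1623, 0.2263]
tool_rot: [0.761, 0.649, 0.003, 0.003]
force: [0.4, 0.1, -1.0]
width: 0.999
gripper_force: 0.0
```

```bash
python3 - <<'E'
from bench import env
import cv2,numpy as np
im=env.get_image("wrist")[:,:,::-1]
sc=env.get_image("scene")[:,:,::-1];sd=env.get_image("side")[:,:,::-1]
a=cv2.resize(sc[190:300,225:395],(400,260),interpolation=2)
b=cv2.resize(sd[205:345,245:375],(241,260),interpolation=2)
out=np.zeros((600,800,3),np.uint8);out[:340,:453]=cv2.resize(im,(453,340));out[340:,:400]=a;out[340:,400:641]=b
cv2.imwrite("pics/d.png",out)
E
```

```text
(no output)
```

View pics/d.png

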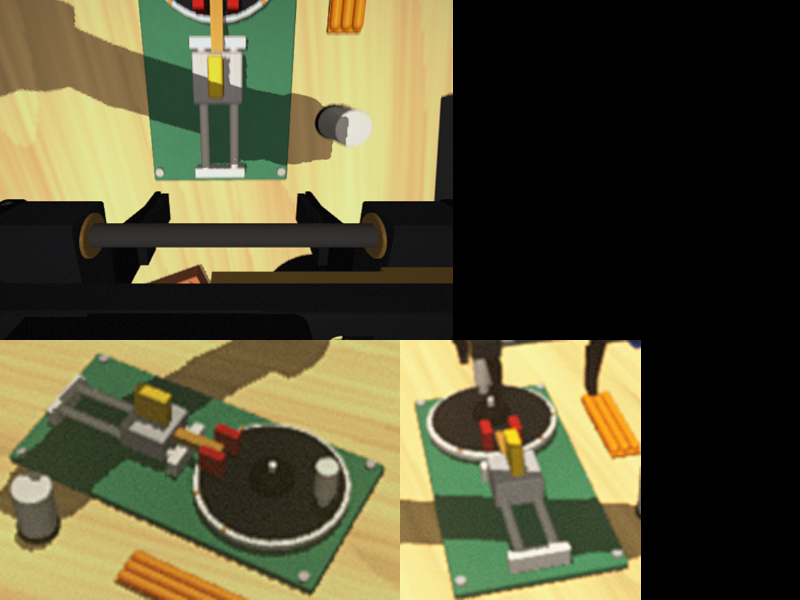

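The carriage sits against the front stop, with the tongue between the cheeks (wrist view, about 217,15). The gripper is clear of everything.

```bash
python3 -c "
from bench import env
print(env.finish_job())"
```

```text
the job is handed in; nothing more can be done
None
```

I turned the platter one click so the fork faces the tongue, slid the carriage to its stop with the tongue between the cheeks, let go, and handed the job in at about 14 s; the verdict was not shown.

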